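Lock the test-tile chest with its hasp and pin

TASK

The tile chest on the pottery bench is to be locked: shut its lid fully, then swing the steel hasp over the staple until it lies flat on the front ledge, then push the locking pin through the staple loop until its head is fully home against the guide. Leave the clay cat, the glaze jar and the wooden rib where they are.

Things in the scene. Friction and masses are not known exactly. Their poses are not given: they have to be found in the camera images.
- chest: Plywood chest fixed to the bench, 252 deep (x -137 to 115), 300 wide, 120 mm high; origin at bench level, -x is its front (faces the robot, yaw within 0.35 rad), z up. Front ledge (x -137 to -45) and shut lid (x -43 to 115) both top out at z = 120 mm. On the ledge: the staple and, at y 22 to 62 mm, the pin's steel guide block, 24 wide, 22 mm high, with a 10 x 10 mm bore along y.
- lid (a joint): Lid angle, rad: 0 shut, grows as its front edge rises; starts 0.35 to 0.7. Plywood, 158 x 300 x 12 mm, 0.5 kg, hinged along y at the chest's x = 115, z = 120 mm. Stiff friction hinge: stays where left; about 3 N near its front edge presses it shut.
- lid_edge (a point): Middle (in y) of the top front edge of the lid, 158 mm from the lid hinge.
- hasp (a joint): Hasp angle relative to the lid, rad: 0 flat on the ledge, grows as it swings up and back; 1.57 square to the lid, limit 2.5 (leaning back over the lid); starts 2.0 to 2.4. Friction hinge: stays where left; about 1 N at its tip moves it; it must be pressed all the way down.
- hasp_hinge (a point): Hasp hinge axis (along y), at the lid's front edge in the middle, 3 mm above the lid's top.
- hasp_tip (a point): Rolled end (6 mm thick) of the steel hasp strap, 92 mm from its hinge. Strap 36 mm wide, 4 mm thick, with a slot (12 mm wide, 21 to 55 mm from the hinge) that passes over the staple, and a solid tip plate 55 to 92 mm from the hinge. Flat, its upper face lies 5 mm above the ledge.
- staple (a point): Centre of the staple loop on the pin's line, 11 mm above the ledge, at chest x = -82 mm, y = 0; axes are the chest's. A 6 mm steel wire loop standing square to y, 28 mm long outside (x), 25 mm high above the ledge, opening 16 mm wide.
- guide_mouth (a point): Centre of the bore at the outer (+y) face of the guide block, chest x = -82 mm, y = +62 mm, 11 mm above the ledge. The pin's head rests against this face when fully home.
- pin: Loose steel locking pin, 55 g, lying in the guide bore along chest y: shank 8 mm thick, 80 mm long, flat round head 22 mm across, 8 mm thick on its +y end. Origin on the axis at the head's inner face; own -y points to the tip. Starts drawn out, head 42 to 52 mm from the guide; slides in when the head is pushed towards -y.
- pin_tip (a point): Rounded tip of the pin's shank, 80 mm from the head. With the pin home it is 18 mm past the staple loop on its -y side.
- pin_head (a point): Centre of the outer flat face of the pin's head, 88 mm from the tip.
- clay_cat: Bystander: unfired clay cat, 74 mm across, 110 mm high, standing on the banding wheel (a 220 mm metal turntable with its top 56 mm above the bench, left of the chest); origin at its foot.
- glaze_jar: Bystander: glaze jar 70 mm across, 90 mm high, right of the chest; origin at its foot.
- wood_rib: Bystander: flat wooden rib 90 x 50 x 8 mm lying on the bench right of the chest; origin under its centre.

How it is judged:
On the way, in this order (a step that is already met when the one before it is completed fails the run):
1. the lid is shut, the hasp still open (value of joint lid below 0.04 rad and value of joint hasp above 0.5 rad), for 0.2 s.
2. the hasp lies over the staple, flat on the ledge, the pin not yet through (value of joint lid below 0.04 rad and value of joint hasp below 0.08 rad and y of pin_tip in the frame of staple above 0.004 m), for 0.2 s.
3. the pin is through the loop and home (y of pin_tip in the frame of staple below -0.013 m), for 0.2 s.
At the end, for the whole second after the job is handed in: Lid shut (under 0.04 rad), hasp flat over the staple (under 0.08 rad), the pin at rest through the staple loop along the chest's y, its tip at least 13 mm past the loop's middle (head within 5 mm of the guide), and the cat, jar and rib within 30 mm of where they stood (value of joint lid below 0.04 rad and value of joint hasp below 0.08 rad and y of pin_tip in the frame of staple below -0.013 m and x of pin_tip in the frame of staple between -0.008 and 0.008 m and z of pin_tip in the frame of staple between -0.006 and 0.008 m and angle between the y axis of pin and the y axis of chest, either way round below 0.12 rad and linear speed of pin below 0.02 m/s and distance of each of clay_cat, glaze_jar, wood_rib from where it was at the start of the episode below 0.03 m); the robot touches nothing.
It fails at once if the clay cat, the jar or the rib is moved by more than 30 mm (distance of any of clay_cat, glaze_jar, wood_rib from where it was at the start of the episode above 0.03 m).
It fails at once if the clay cat is tipped (angle between clay_cat's own z axis and vertical above 0.35 rad).
It also fails if it takes over 51 s, if anything falls off the work surface, if the arm or the gripper's body presses on something with over 40 N, if the wrist force passes 120 N, or if a joint passes its speed limit or range.

ROBOT

A 6-joint arm with a two-finger parallel gripper is mounted at the origin on the work surface. World frame = base frame: x ahead of the robot, y to its left, z up, the work surface at z = 0. Lengths are in m, angles in rad, forces in N, time in s.
With the tool pointing down it reaches from about 0.375 to 0.9 m from the base axis. Payload 3.1 kg.
Tool frame: the origin (TCP) lies at the centre of the arm's flange, where the gripper is bolted on; the fingertips stand robot.tip_extent ahead of it and the grasp point (between the pads) lies 164 mm ahead of it (robot.tip_extent is the distance from the TCP to the fingertips, in m); z points along the fingers, y is the line along which they close (so a half turn about z gives the same grasp; the last joint's range is limited). The gripper opens to 87 mm and grips with 3 to 60 N. Pads are 19 mm wide; open, the fingers measure 117 mm over their backs; the gripper's body (75 mm by 190 mm) begins 51 mm behind the grasp point.
Start: joints at [0.978, 0.527, 1.433, -0, 1.181, -0.178], TCP at [0.252, 0.572, 0.405] pointing down, gripper open.
Joint ranges: [-3.08, 3.08], [-0.75, 2.2], [0.22, 2.44], [-1.43, 4.57], [0, 2.65], [-2.85, 2.85]. Speed limits (rad/s): [2.79, 2.79, 3.14, 3.14, 3.14, 3.14].

INTERFACE

Orientations are given as a unit quaternion [x, y, z, w].
In Python, from rig import get_obs, camera, hand_in, cut_out, robot gives the robot as it stands.
- The arm moves only by the tool step_arm, never from a script. Its argument "rows" is a list of rows, each a list of 6 numbers: the shift along the world's x, y, z in m, then the turn, a rotation vector about the world's x, y, z in degrees. A call has 1 to 12 rows; each row shifts and turns the commanded pose from where the row before left it; what a row does not reach is not made up. A row lasts 1/8 s, in which the tool goes at most 62.5 mm and 10.7 degrees, less where a joint would pass 70% of its speed; a pose out of reach is approached as far as the arm can. A call is refused whole if a number of a shift passes 0.0625 or a number of a turn 10.7, either way. A call with a gripper value outside its range is refused whole. "jaw" is the finger opening in m, from 0 to 0.087, set as the call begins (left out, the last holds). The fingers move at their own pace and stop on an object; "squeeze" is the grip in N (left out, the last holds). Time passes only in rows, so rows that do not move let the fingers close. It gives the time, the measured TCP pose, the force, the opening and the grip force at its end, in the units of the state.
- get_obs(): the state, without advancing time (a new reading comes with each control period).
- camera(name): name is "scene" or "top"; returns a dict with "pixels" (400x640x3 uint8, blue, green, red), "depth" (400x640 float32, m along the optical axis (not along the pixel's ray), 0 where there is no reading), "fov_y" (degrees; the focal length in pixels is half the picture's height over the tangent of half this angle, whatever the lens; pixels are square), "cx", "cy" (the principal point, pixels), "extrinsics" (4x4, takes a point from camera to world coordinates). Camera axes: x right, y up, looking along -z (the intrinsics and any distortion apply to the point x, -y, -z); pixel columns grow to the right and rows downward; lengths in m; the calibration is good to about 2 mm. A picture is of the moment at which its call begins.
- hand_in(): hands the job in; it is judged then, once.
Trained networks look in the newest picture that a camera, given by its name, has taken for a name from the list of things; names that differ only in an ending like _2 or _b are one class to them, and where a whole thing is asked for, a point or a joint stands for the part that bears it (a point fixed in the world has none). Each returns a list of dicts, best first, with "confidence" (0 to 1); they miss things now and then, are a little off and sometimes report something else, mostly with a low value. They report only what shows in the picture. A call takes as long as a camera call.
- cut_out(label, camera): "region" (400x640 bool, what is visible of it) and "extent" ([centre column, centre row, width, height] in pixels, round what is visible of it).
The state is a dict: "time": time; "q": joint angles; "joint_velocities": joint speeds; "joint_torque": joint torques, N m; "position": TCP position; "tool_rot": TCP orientation; "ft_force": force on the tool from outside, world axes, zero at the start; "moment": the same for the moment, N m; "grip_width": finger opening in m; "grip_force": force on a finger pad.
Only numpy, scipy, OpenCV 4.12 (cv2) and the standard library are available. Lean on these libraries where they do the work, as an engineer would, in place of code of your own. Each camera call takes 0.05 s, during which the arm holds its last target. There are 200 camera calls.

## Working session

There is one attempt and no reset: what is moved stays moved. The work goes in short steps, Python scripts to look and compute and a tool call to move; the robot and the scene stay as the last step left them, time stands still between calls to the robot, and variables do not carry over. Pictures are saved under pics/ and viewed, at most 10 in all, crops included, and the job is handed in when it is done.

Besides the shell and the picture viewer there is one more tool, called after ">>>" by a JSON object that holds its "name" and its "arguments", one argument or row to a line. step_arm: Moves the arm, as the interface text tells. Its arguments: {"type":"object","properties":{"rows":{"type":"array"},"jaw":{"type":"number"},"squeeze":{"type":"number"}},"required":["rows"]}

```bash
mkdir -p pics; ls
cat > h.py <<'E'
import numpy as np, cv2
from rig import get_obs, camera, hand_in, cut_out, robot
def world(c, mask=None):
    f=200/np.tan(np.radians(c["fov_y"])/2); d=c["depth"]
    v,u=np.mgrid[0:400,0:640]
    P=np.stack([(u-c["cx"])/f*d,-(v-c["cy"])/f*d,-d,np.ones_like(d)],-1)@np.array(c["extrinsics"]).T
    return P[...,:3]
E
python3 - <<'E'
from h import *
print(robot.tip_extent, {k:v for k,v in get_obs().items()})
ims=[]
for n in ["scene","top"]:
    c=camera(n); W=world(c); cv2.imwrite(f"pics/{n}0.png",c["pixels"])
    np.savez(f"{n}0.npz",W=W,px=c["pixels"],d=c["depth"])
    print(n,c.keys(),c["fov_y"],np.round(c["extrinsics"],3).tolist())
    for l in ["chest","lid","hasp","staple","guide_mouth","pin","clay_cat","glaze_jar","wood_rib"]:
        for r in cut_out(l,n)[:2]:
            m=r["region"]&(c["depth"]>0); p=W[m]
            if len(p): print(l,round(r["confidence"],2),np.round(r["extent"]),m.sum(),np.round(np.median(p,0),3),np.round(np.percentile(p,2,axis=0),3),np.round(np.percentile(p,98,axis=0),3))
E
```

```text
pics
0.1822 {'time': 0.0, 'q': array([ 9.77500303e-01,  5.28490921e-01,  1.43385941e+00, -1.92482153e-05,
        1.18140600e+00, -1.78506146e-01]), 'joint_velocities': array([ 0.00175163, -0.00247375,  0.00086074, -0.00088577, -0.00010005,
       -0.00043037]), 'joint_torque': array([ 3.50635037e-04, -4.40040171e+01, -1.76590848e+01,  6.35362579e-02,
        5.80410892e-02, -1.39028734e-04]), 'position': array([0.25166645, 0.57173474, 0.40376965]), 'tool_rot': array([ 2.05907660e-01,  9.78570828e-01, -1.00562624e-03, -3.98951102e-04]), 'ft_force': array([-0.04194547, -0.1742715 ,  0.61554974]), 'moment': array([-0.01556545, -0.00323175, -0.01039861]), 'grip_force': 0.0, 'grip_width': 0.08719346253299551}
scene dict_keys(['pixels', 'depth', 'fov_y', 'cx', 'cy', 'extrinsics']) 47.25464304102633 [[-0.851, -0.392, 0.35, 0.979], [0.526, -0.635, 0.566, 0.667], [0.0, 0.666, 0.746, 0.979], [0.0, 0.0, 0.0, 1.0]]
chest 0.62 [305. 200. 134. 138.] 11821 [0.628 0.005 0.123] [ 0.479 -0.202  0.009] [0.743 0.107 0.193]
chest 0.62 [460. 308.  39.  47.] 1268 [0.502 0.431 0.119] [0.468 0.396 0.066] [0
[... 1701 characters left out ...]
97.] 7603 [ 0.594 -0.059  0.13 ] [ 0.466 -0.204  0.011] [0.724 0.09  0.21 ]
guide_mouth 0.96 [339. 198. 107.  95.] 7570 [ 0.592 -0.057  0.13 ] [ 0.467 -0.202  0.011] [0.724 0.089 0.21 ]
guide_mouth 0.71 [307. 212.  16.   7.] 50 [0.542 0.05  0.135] [0.536 0.022 0.128] [0.551 0.069 0.141]
pin 0.61 [305. 214.   9.   1.] 17 [0.542 0.059 0.137] [0.539 0.039 0.129] [0.548 0.066 0.142]
clay_cat 0.81 [191. 236.  29.  24.] 446 [0.48  0.41  0.137] [0.449 0.389 0.082] [0.512 0.444 0.159]
glaze_jar 0.97 [457. 232.  34.  20.] 494 [ 0.481 -0.432  0.087] [ 0.449 -0.469  0.003] [ 0.513 -0.409  0.094]
wood_rib 0.75 [449. 202.  27.  29.] 384 [ 0.58  -0.428  0.007] [ 0.538 -0.462  0.001] [ 0.621 -0.394  0.014]
```

View pics/top0.png

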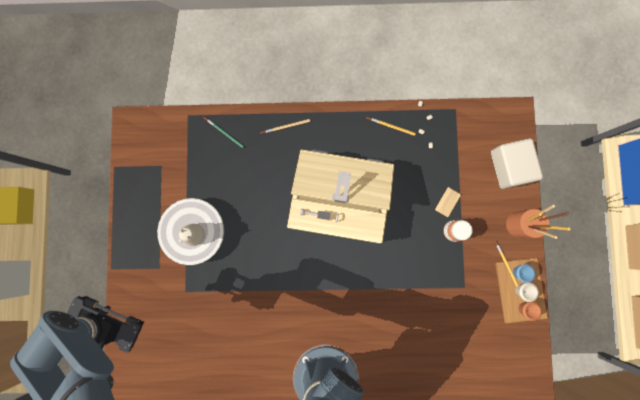

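View pics/scene0.png

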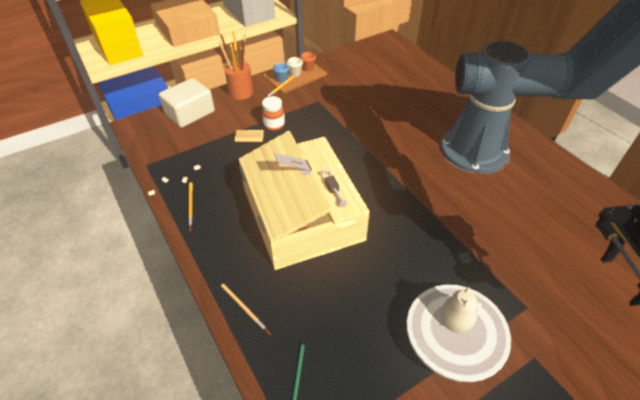

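The top view shows the chest centred near (340,197), the open hasp near (342,187), and the guide, pin and staple on the ledge around (300–342,214). The scene view agrees. Next I fit the chest frame.

```bash
cat > fit.py <<'E'
from h import *
for n in ["top","scene"]:
    W=np.load(n+"0.npz")["W"]; d=np.load(n+"0.npz")["d"]
    x,y,z=W[...,0],W[...,1],W[...,2]
    box=(x>.42)&(x<.78)&(y>-.27)&(y<.15)&(d>0)
    r=cv2.minAreaRect(W[box&(z>.105)&(z<.3)][:,:2].astype(np.float32)*1000); print(n,"rect",r)
    led=box&(z>.112)&(z<.127)&(x<.58)
    r2=cv2.minAreaRect(W[led][:,:2].astype(np.float32)*1000); print("ledge",r2,np.median(z[led]))
    # lid plane by ransac
    P=W[box&(z>.126)&(x>.54)]; best=0; g=np.random.default_rng(0)
    for _ in range(400):
        a,b,c=P[g.choice(len(P),3,False)]; nn=np.cross(b-a,c-a); L=np.linalg.norm(nn)
        if L<1e-4: continue
        nn/=L; I=abs((P-a)@nn)<.003
        if I.sum()>best: best=I.sum(); bi=I
    Q=P[bi]; m=Q.mean(0); nn=np.linalg.svd(Q-m,full_matrices=False)[2][2]; nn*=np.sign(nn[2])
    print("lid n",nn,"angle",np.arccos(nn[2]),"yaw",np.arctan2(-nn[1],-nn[0]),best,len(P),"m",m)
E
python3 fit.py
```

```text
top rect ((598.9138793945312, -58.29859924316406), (300.89654541015625, 261.7211608886719), 79.65453338623047)
ledge ((517.1385498046875, -43.216796875), (300.095947265625, 95.92053985595703), 79.7747573852539) 0.1196213514482154
lid n [ 0.33615749 -0.06322708  0.93968105] angle 0.3490996752116327 yaw 2.9556770381896325 2957 4044 m [ 0.63776557 -0.06626838  0.1507226 ]
scene rect ((601.7413330078125, -59.478546142578125), (305.2405090332031, 262.4536437988281), 79.6272964477539)
ledge ((516.27197265625, -43.88594055175781), (305.14617919921875, 88.3914566040039), 79.557861328125) 0.1211430142460731
lid n [ 0.34007791 -0.06132188  0.93839578] angle 0.3528380214859812 yaw 2.963192533058985 4469 5411 m [ 0.64844377 -0.05160149  0.15027811]
```

```bash
cat > ref.py <<'E'
from h import *
yaw=-.181; O=np.array([.607,-.0598,0]); R=np.array([[np.cos(yaw),-np.sin(yaw),0],[np.sin(yaw),np.cos(yaw),0],[0,0,1]])
if __name__=="__main__":
  for n in ["top","scene"]:
    W=np.load(n+"0.npz")["W"]; d=np.load(n+"0.npz")["d"]
    P=(W[d>0]-O)@R*1000; x,y,z=P.T
    L=(z>112)&(z<124)&(x<-60)&(x>-160)&(abs(y)<170)
    for a,b in [(-130,-90),(-60,-20),(60,140)]:
        m=L&(y>a)&(y<b); print(n,"front x",np.percentile(x[m],[0,2]))
    print("y ends",np.percentile(y[L],[0,.5,99.5,100]))
    m=(z>127)&(z<150)&(x<-65)&(x>-110)&(abs(y)<150)
    Q=P[m]; Q=Q[np.argsort(Q[:,1])]; print(np.round(Q[::max(1,len(Q)//40)]).astype(int).tolist())
    h=158*np.sin(.35); lz=120+(115-x)*np.tan(.35)+1
    m=(z>lz+10)&(abs(y)<40)&(x>-80)&(x<110)&(z<300)
    Q=P[m]; Q=Q[np.argsort(Q[:,2])]; print("hasp",np.round(Q[::max(1,len(Q)//25)]).astype(int).tolist())
E
python3 ref.py
```

```text
top front x [-139.03201619 -136.25935103]
top front x [-136.9092523  -135.32796874]
top front x [-138.75030502 -136.35640181]
y ends [-149.92484376 -148.21400686  148.91012188  150.12772788]
[[-83, -96, 128], [-87, -2, 143], [-78, 0, 145], [-91, 1, 144], [-78, 3, 140], [-88, 23, 139], [-76, 25, 143], [-88, 26, 138], [-76, 28, 145], [-86, 30, 138], [-74, 32, 142], [-86, 33, 142], [-93, 35, 147], [-87, 36, 147], [-75, 38, 140], [-88, 39, 144], [-75, 41, 141], [-88, 42, 142], [-76, 44, 141], [-88, 45, 141], [-76, 47, 138], [-86, 49, 141], [-74, 51, 143], [-86, 52, 143], [-74, 54, 142], [-87, 55, 144], [-75, 57, 144], [-87, 58, 138], [-75, 60, 140], [-88, 61, 138], [-82, 65, 134], [-79, 69, 134], [-83, 75, 131], [-84, 81, 130], [-79, 84, 139], [-86, 90, 129], [-83, 93, 136], [-84, 100, 134], [-79, 104, 135], [-73, 108, 136], [-86, 108, 140], [-74, 111, 138], [-84, 112, 140], [-93, 114, 131], [-81, 116, 138]]
hasp [[-25, -3, 183], [-24, -12, 186], [-25, 9, 187], [-20, 16, 189], [-16, -10, 191], [-22, 10, 193], [-13, 9, 196], [-7, -14, 198], [1, 11, 200], [3, 17, 203], [1, -13, 205], [3, -
[... 820 characters left out ...]
134], [-89, 60, 127], [-81, 61, 139], [-86, 62, 142], [-72, 64, 130], [-81, 68, 131], [-76, 78, 136], [-79, 85, 134], [-76, 92, 131], [-79, 98, 136], [-75, 108, 141], [-82, 110, 141], [-75, 112, 142], [-86, 113, 139], [-78, 114, 132], [-77, 115, 144], [-72, 115, 139]]
hasp [[-25, 18, 183], [-18, 15, 186], [-22, -1, 187], [-22, 5, 189], [-14, -8, 191], [-14, 5, 192], [-10, 17, 194], [-7, 19, 197], [-9, -9, 198], [-4, -8, 201], [5, -6, 202], [4, -7, 205], [11, 5, 208], [12, -15, 210], [15, 11, 211], [17, 17, 214], [21, -17, 215], [22, -7, 217], [30, 18, 219], [28, -18, 220], [31, 6, 222], [35, 10, 224], [37, -11, 226], [41, -15, 227], [42, -5, 229], [46, 10, 231], [47, -3, 232], [49, 20, 234]]
```

>>> {"name": "step_arm", "arguments": {
  "rows": [
    [0.05,-0.0625,0,0,0,6.7],
    [0.05,-0.0625,0,0,0,6.7],
    [0.045,-0.0625,0,0,0,0],
    [0.04,-0.0625,0,0,0,0],
    [0.03,-0.0625,0,0,0,0],
    [0.025,-0.0625,0,0,0,0],
    [0.025,-0.0625,0,0,0,0],
    [0.02,-0.0625,0,0,0,0],
    [0.015,-0.0625,0,0,0,0],
    [0,-0.06,0,0,0,0],
    [0,0,0,0,0,0]
  ],
  "jaw": 0
}}

```text
time: 2.38
position: [0.5078, 0.0144, 0.4049]
tool_rot: [0.094, 0.996, -0.0, 0.0]
ft_force: [-0.4, 0.3, -0.0]
grip_width: 0.0003
grip_force: 0.0
```

>>> {"name": "step_arm", "arguments": {
  "rows": [
    [-0.0067,-0.0364,0,0,0,0],
    [-0.0067,-0.0364,0,0,0,0],
    [-0.0067,-0.0364,0,0,0,0],
    [-0.0067,-0.0364,0,0,0,0],
    [-0.0067,-0.0364,0,0,0,0],
    [0.029,-0.0053,0,0,0,0],
    [0.029,-0.0053,0,0,0,0],
    [0.029,-0.0053,0,0,0,0],
    [0,0,-0.025,0,0,0],
    [0,0,-0.02,0,0,0],
    [0,0,-0.01,0,0,0]
  ]
}}

```text
time: 3.75
position: [0.5605, -0.1781, 0.3487]
tool_rot: [0.09, 0.996, 0.001, -0.002]
ft_force: [-1.6, 0.3, 1.5]
grip_width: 0.0003
grip_force: 1.1
```

>>> {"name": "step_arm", "arguments": {
  "rows": [
    [0,0,-0.007,0,0,0],
    [0,0,-0.007,0,0,0],
    [0,0,-0.007,0,0,0],
    [0,0,-0.007,0,0,0],
    [0,0,-0.006,0,0,0],
    [0,0,-0.004,0,0,0],
    [0,0,-0.003,0,0,0],
    [0,0,0,0,0,0]
  ]
}}

```text
time: 4.75
position: [0.5609, -0.1797, 0.3085]
tool_rot: [0.09, 0.996, 0.0, 0.0]
ft_force: [1.1, -0.6, 0.5]
grip_width: 0.0001
grip_force: 0.0
```

>>> {"name": "step_arm", "arguments": {
  "rows": [
    [0,0,-0.004,0,0,0],
    [0,0,-0.003,0,0,0],
    [0,0,-0.002,0,0,0],
    [0,0,0,0,0,0],
    [0,0,0,0,0,0]
  ]
}}

```text
time: 5.38
position: [0.5609, -0.1796, 0.3025]
tool_rot: [0.09, 0.996, -0.001, 0.001]
ft_force: [-2.6, 2.2, 16.9]
grip_width: 0.0008
grip_force: 8.0
```

>>> {"name": "step_arm", "arguments": {
  "rows": [
    [0,0,0.03,0,0,0],
    [0,0,0.05,0,0,0],
    [0,0,0.05,0,0,0],
    [0.033,-0.006,0,0,0,0],
    [0.033,-0.006,0,0,0,0],
    [0,0,0,0,0,0]
  ]
}}

```text
time: 6.12
position: [0.6283, -0.1919, 0.4293]
tool_rot: [0.09, 0.996, -0.0, 0.001]
ft_force: [-0.6, 0.1, -0.4]
grip_width: 0.0003
grip_force: 0.0
```

```bash
cat > look.py <<'E'
import sys
from ref import *
for n in ["scene","top"]:
    c=camera(n); W=world(c); d=c["depth"]; cv2.imwrite(f"pics/{n}{sys.argv[1]}.png",c["pixels"])
    P=(W-O)@R*1000; x,y,z=np.moveaxis(P,-1,0); ok=d>0
    for lo,hi in [(-140,-80),(40,140)]:
        m=ok&(x>-35)&(x<105)&(y>lo)&(y<hi)&(z>100)&(z<180)
        if m.sum()>30: k=np.polyfit(x[m],z[m],1); print(n,"lid slope",k, m.sum())
    m=ok&(abs(y)<15)&(x>-140)&(x<110)&(z>126)&(z<235)
    Q=P[m]; Q=Q[np.argsort(Q[:,0])]; print("mid",np.round(Q[::max(1,len(Q)//20)]).astype(int).tolist())
    m=ok&(y>64)&(y<150)&(x>-100)&(x<-65)&(z>126)&(z<150)
    Q=P[m]
    if len(Q): print("pin",np.round(np.percentile(Q[:,1],[90,98,100])))
E
python3 look.py 1
```

```text
scene lid slope [-4.29301189e-04  1.21363688e+02] 769
scene lid slope [8.03145126e-04 1.21173022e+02] 1792
mid [[-92, -1, 134], [-88, 1, 137], [-77, 1, 149], [-71, -3, 143], [-67, -1, 139], [-44, -7, 128], [-41, -13, 130], [-37, -10, 134], [-33, -15, 139], [-29, -9, 138], [-26, -8, 148], [-21, 6, 155], [-18, 14, 154], [-13, -9, 166], [-9, -12, 171], [-5, -8, 176], [-1, 13, 183], [3, 0, 187], [7, -2, 194], [11, -10, 201], [13, -4, 200], [15, 2, 200]]
pin [115. 117. 117.]
top lid slope [6.91839859e-03 1.18968575e+02] 102
top lid slope [1.31492246e-03 1.19560007e+02] 1366
mid [[-96, 0, 134], [-81, 2, 141], [-47, 14, 127], [-43, -14, 129], [-40, 6, 130], [-37, 3, 136], [-34, 1, 142], [-30, 11, 147], [-26, 8, 147], [-22, -9, 159], [-16, 13, 162], [-13, -14, 171], [-10, 8, 172], [-8, 6, 179], [-5, -12, 181], [-2, -14, 186], [0, 7, 189], [3, -13, 194], [5, 6, 197], [8, 9, 197], [10, 9, 199]]
pin [113. 115. 115.]
```

>>> {"name": "step_arm", "arguments": {
  "rows": [
    [0.0057,0.031,0,0,0,0],
    [0.0057,0.031,0,0,0,0],
    [0.0057,0.031,0,0,0,0],
    [0.0057,0.031,0,0,0,0],
    [0,0,-0.025,0,0,0],
    [0,0,-0.027,0,0,0],
    [0,0,-0.025,0,0,0],
    [0,0,0,0,0,0]
  ]
}}

```text
time: 7.22
position: [0.6479, -0.0673, 0.3504]
tool_rot: [0.09, 0.996, 0.001, -0.003]
ft_force: [-0.3, 0.5, 0.5]
grip_width: 0.0007
grip_force: 0.0
```

>>> {"name": "step_arm", "arguments": {
  "rows": [
    [-0.016,0.0029,0,0,0,0],
    [-0.016,0.0029,0,0,0,0],
    [-0.016,0.0029,0,0,0,0],
    [-0.016,0.0029,0,0,0,0],
    [-0.016,0.0029,0,0,0,0],
    [-0.016,0.0029,0,0,0,0],
    [-0.016,0.0029,0,0,0,0],
    [-0.016,0.0029,0,0,0,0],
    [0,0,0,0,0,0]
  ]
}}

```text
time: 8.35
position: [0.5207, -0.0442, 0.354]
tool_rot: [0.09, 0.996, -0.0, 0.0]
ft_force: [0.8, 0.2, -0.3]
grip_width: 0.0004
grip_force: 0.0
```

>>> {"name": "step_arm", "arguments": {
  "rows": [
    [-0.008,0.0015,-0.01,0,0,0],
    [-0.008,0.0014,-0.01,0,0,0],
    [-0.006,0.0011,-0.008,0,0,0],
    [-0.006,0.0011,-0.009,0,0,0],
    [0,0,-0.006,0,0,0],
    [0,0,-0.004,0,0,0],
    [0,0,-0.003,0,0,0],
    [0,0,-0.002,0,0,0],
    [0,0,0,0,0,0]
  ]
}}

```text
time: 9.48
position: [0.493, -0.039, 0.3063]
tool_rot: [0.09, 0.996, -0.0, 0.0]
ft_force: [-12.2, 1.8, 48.4]
grip_width: 0.0001
grip_force: 23.9
```

>>> {"name": "step_arm", "arguments": {
  "rows": [
    [0,0,0.01,0,0,0],
    [0,0,0.03,0,0,0],
    [0,0,0.03,0,0,0],
    [0.009,0.034,0,0,0,0],
    [0.012,0.034,0,0,0,0],
    [0.019,0.034,0,0,0,0],
    [0.019,0.034,0,0,0,0],
    [0,0,0,0,0,0]
  ]
}}

```text
time: 10.48
position: [0.5537, 0.0987, 0.3706]
tool_rot: [0.089, 0.996, 0.0, 0.001]
ft_force: [-0.1, 0.1, -0.1]
grip_width: 0.0005
grip_force: 0.0
```

```bash
python3 look.py 2; python3 -c "
import cv2
a=cv2.imread('pics/scene2.png')[120:280,220:420];cv2.imwrite('pics/s2c.png',cv2.resize(a,(800,600)[:1]+(640-40,)))
from ref import *
o=get_obs();print((o['position']-O)@R)"
```

```text
scene lid slope [8.21583608e-04 1.21370793e+02] 780
scene lid slope [1.00770858e-03 1.21236049e+02] 1797
mid [[-91, 2, 129], [-88, 2, 142], [-86, -8, 126], [-83, 0, 141], [-81, 0, 146], [-75, 0, 148], [-72, 1, 147], [-69, 0, 147], [-69, 2, 126], [-68, -3, 130], [-67, 0, 140], [-65, -11, 127], [-61, -8, 128], [-60, 10, 127], [-58, 9, 130], [-55, -7, 126], [-54, 3, 129], [-50, 7, 127], [-48, -3, 129], [-47, 14, 127], [-45, 5, 127], [-43, -3, 128], [-41, 9, 129], [-39, -2, 130], [-32, -12, 131]]
pin [115. 115. 116.]
top lid slope [-2.40771523e-03  1.19520119e+02] 834
top lid slope [-9.02516374e-04  1.19750724e+02] 1239
mid [[-139, 12, 128], [-134, 0, 127], [-129, -9, 127], [-127, 14, 128], [-123, -11, 127], [-116, 9, 126], [-110, -12, 127], [-101, 11, 131], [-96, 0, 134], [-92, 13, 127], [-89, 13, 129], [-84, -1, 145], [-78, 9, 126], [-75, 9, 126], [-72, 1, 143], [-65, -14, 127], [-57, 12, 127], [-53, 10, 130], [-48, -2, 132], [-45, -2, 126], [-43, -14, 126], [109, 4, 127]]
[-0.08190252  0.14425441  0.37026975]
```

View pics/s2c.png

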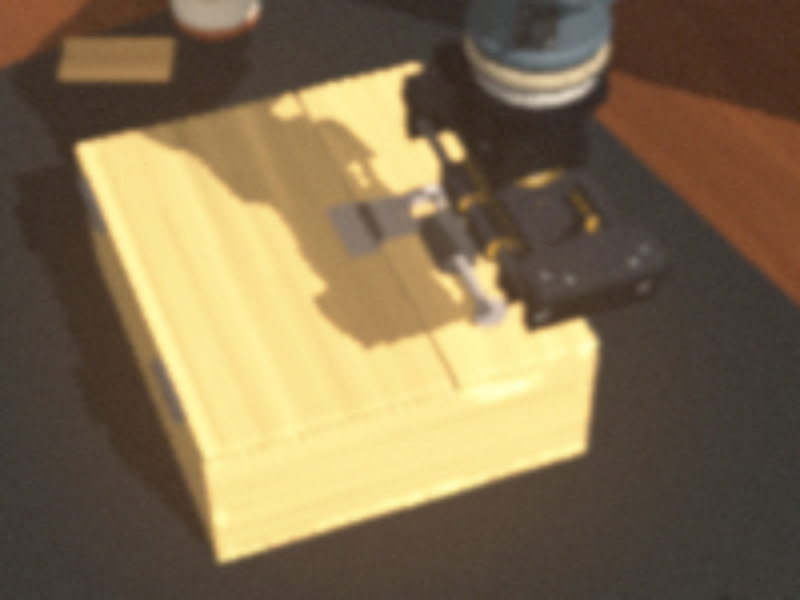

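Lid flat (z≈120), hasp flat around (380,220) in the crop, pin drawn out at (485,300). Now pushing the pin in.

>>> {"name": "step_arm", "arguments": {
  "rows": [
    [0,0,-0.025,0,0,0],
    [0,0,-0.025,0,0,0],
    [0,0,-0.013,0,0,0],
    [-0.0011,-0.0059,0,0,0,0],
    [-0.0011,-0.0059,0,0,0,0],
    [-0.0011,-0.0059,0,0,0,0],
    [-0.0011,-0.0059,0,0,0,0],
    [-0.0011,-0.0059,0,0,0,0],
    [-0.0011,-0.0059,0,0,0,0],
    [0,0,0,0,0,0]
  ]
}}

```text
time: 11.82
position: [0.5458, 0.0608, 0.3077]
tool_rot: [0.091, 0.996, -0.0, -0.0]
ft_force: [-0.5, 0.6, -0.1]
grip_width: 0.0004
grip_force: 0.0
```

>>> {"name": "step_arm", "arguments": {
  "rows": [
    [-0.0009,-0.0049,0,0,0,0],
    [-0.0009,-0.0049,0,0,0,0],
    [-0.0009,-0.0049,0,0,0,0],
    [-0.0006,-0.003,0,0,0,0],
    [0,0,0,0,0,0]
  ]
}}

```text
time: 12.45
position: [0.5426, 0.0433, 0.3077]
tool_rot: [0.091, 0.996, -0.0, -0.0]
ft_force: [-0.0, -0.2, 0.3]
grip_width: 0.0002
grip_force: 0.0
```

>>> {"name": "step_arm", "arguments": {
  "rows": [
    [-0.0004,-0.002,0,0,0,0],
    [-0.0004,-0.002,0,0,0,0],
    [-0.0002,-0.001,0,0,0,0],
    [-0.0002,-0.001,0,0,0,0],
    [0,0,0,0,0,0]
  ]
}}

```text
time: 13.08
position: [0.5414, 0.0375, 0.3078]
tool_rot: [0.09, 0.996, -0.0, -0.0]
ft_force: [0.1, 0.5, 0.5]
grip_width: 0.0007
grip_force: 0.0
```

```bash
python3 look.py 3|grep pin; python3 -c "
from ref import *
o=get_obs();print((o['position']-O)@R,o['ft_force'])"
```

```text
pin [93. 94. 95.]
[-0.08201289  0.08400594  0.30776603] [ 0.71919957  0.53888946 -0.6294802 ]
```

>>> {"name": "step_arm", "arguments": {
  "rows": [
    [-0.0002,-0.001,0,0,0,0],
    [-0.0002,-0.001,0,0,0,0],
    [-0.0002,-0.001,0,0,0,0],
    [-0.0002,-0.001,0,0,0,0],
    [0,0,0,0,0,0]
  ]
}}

```text
time: 13.8
position: [0.5406, 0.0335, 0.3078]
tool_rot: [0.09, 0.996, -0.0, -0.0]
ft_force: [0.5, 0.3, 0.7]
grip_width: 0.0006
grip_force: 0.0
```

>>> {"name": "step_arm", "arguments": {
  "rows": [
    [-0.0002,-0.001,0,0,0,0],
    [-0.0002,-0.001,0,0,0,0],
    [0,0,0,0,0,0]
  ]
}}

```text
time: 14.18
position: [0.5403, 0.0318, 0.3078]
tool_rot: [0.09, 0.996, 0.0, 0.0]
ft_force: [0.5, 2.1, 0.7]
grip_width: 0.0006
grip_force: 1.0
```

>>> {"name": "step_arm", "arguments": {
  "rows": [
    [-0.0002,-0.001,0,0,0,0],
    [-0.0002,-0.001,0,0,0,0],
    [0,0,0,0,0,0]
  ]
}}

```text
time: 14.55
position: [0.5401, 0.0311, 0.3078]
tool_rot: [0.091, 0.996, 0.002, 0.0]
ft_force: [1.2, 7.6, -0.1]
grip_width: 0.0006
grip_force: 4.5
```

>>> {"name": "step_arm", "arguments": {
  "rows": [
    [-0.0002,-0.001,0,0,0,0],
    [0,0,0,0,0,0],
    [0.002,0.01,0,0,0,0],
    [0.005,0.03,0,0,0,0],
    [0.005,0.03,0.02,0,0,0],
    [0,0.04,0.05,0,0,0],
    [-0.03,0.05,0.04,0,0,0],
    [-0.03,0.04,0,0,0,0],
    [-0.03,0.04,0,0,0,0],
    [0,0,0,0,0,0]
  ]
}}

```text
time: 15.8
position: [0.4627, 0.2638, 0.412]
tool_rot: [0.088, 0.996, -0.001, -0.001]
ft_force: [0.4, 0.1, -0.2]
grip_width: 0.0
grip_force: 0.0
```

```bash
python3 look.py 4; python3 -c "
import cv2
a=cv2.imread('pics/scene4.png')[120:280,220:420];cv2.imwrite('pics/s4c.png',cv2.resize(a,(750,600)))"
```

```text
scene lid slope [2.86129782e-03 1.21330475e+02] 790
scene lid slope [4.61299314e-05 1.21275883e+02] 1786
mid [[-135, 6, 128], [-131, -12, 129], [-126, 13, 130], [-123, 8, 127], [-115, 12, 126], [-107, -2, 127], [-102, -12, 128], [-97, -14, 127], [-88, 2, 138], [-82, 3, 145], [-78, -1, 135], [-77, -12, 137], [-70, 5, 147], [-67, 5, 137], [-66, 3, 136], [-61, 7, 126], [-57, 4, 130], [-52, -13, 127], [-48, 13, 127], [-43, -3, 128], [-40, 12, 128], [-25, 8, 126]]
pin [ 71. 103. 113.]
top lid slope [1.49552248e-03 1.19584844e+02] 839
top lid slope [3.03071301e-03 1.19605418e+02] 1361
mid [[-140, -4, 128], [-135, -13, 128], [-130, -6, 127], [-127, 14, 128], [-118, 2, 127], [-113, 6, 128], [-108, 14, 126], [-103, 5, 128], [-96, 0, 134], [-93, -3, 135], [-88, 1, 143], [-85, 8, 137], [-83, 15, 138], [-82, 5, 136], [-79, 12, 130], [-73, -6, 126], [-66, -8, 130], [-63, -11, 128], [-52, 0, 126], [-46, -15, 126], [-42, 2, 127]]
pin [ 77. 106. 117.]
```

View pics/s4c.png

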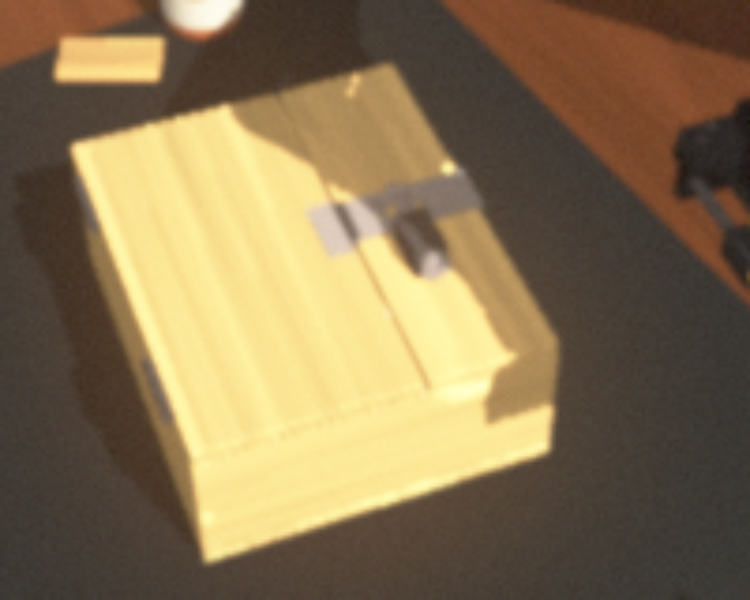

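The crop shows the lid shut, the hasp flat over the staple, and the pin head against the guide at (432,262).

```bash
python3 -c "
from rig import hand_in; print(hand_in())"
```

```text
the job is handed in; nothing more can be done
None
```

I handed the job in at about 16 s, with no verdict returned: the last pictures show the lid shut, the hasp flat over the staple and the pin head home against the guide, and the arm stayed clear of the cat, jar and rib.

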